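# Catch the falling lid of a slide case and lower it shut

## Task

Close the full slide case without jolting the glass slides; nothing is to be gripped or picked up. With a fingertip behind the standing lid, tip it forward until it begins to fall, catch it from below on a finger about half-way down and let it rest there for about a second. Then, with the finger under its front lip, lower it gently until it is fully shut, with no slam, and withdraw; leave the case where it stands, never push hard on it, and leave the other things on the table alone.

Things in the scene. Friction and masses are not known exactly. Their poses are not given: they have to be found in the camera images.
- slide_case: slide storage case, 170 mm deep (x), 205 wide (y), 41 high when shut, loose on the table, about 1 kg. Origin under its centre; x points from its front to its hinge side, y to its left, z up. The tray is 30 mm high, front wall at x = -81 mm, filled with upright glass slides to 28 mm. The flat lid, 160 x 205 mm, 10 mm thick at its rim, stands about upright at the start.
- slide_case_lid (a joint): opening angle a of the lid, rad: 0 shut, 1.57 upright, 1.83 its stop, leaning back. The stiff hinge holds the lid standing between about 1.27 and 1.7; pushed forward to somewhere between 1.27 and 1.15 it lets go and the lid (0.15 kg) drops by its own weight: 0.1-0.3 rad/s near 1.0, 0.5-0.8 near 0.5, up to 1.0 near shut, 3 to 5 s in all; it does not stop by itself.
- hinge_line (a point): middle of the lid's hinge line, which runs along the case's y, at x = +81, z = 31 mm of the case
- lip_edge (a point): middle of the free edge, underside, of the lid's finger lip (moves with the lid). The lip is 3 mm thick and 190 mm wide (y -95 to +95); lid shut, it juts 19 mm beyond the tray's front wall at height 38 mm, so a finger under it can go down in front of the tray until the lid is shut. At angle a the edge is at x = 81 - 181 cos a + 7 sin a, z = 31 + 181 sin a + 7 cos a (mm, case frame)
- cover_glass_box: small white box of cover glasses, 31 x 63 x 23 mm, at the case's right side; origin under its centre
- immersion_oil: small amber oil bottle with a black cap, 30 mm across, 72 mm tall, by the case's right rear; origin under its centre
- slide_mailer: flat white slide mailer, 36 x 86 x 10 mm, lying in front of the case; origin under its centre
- dropper_bottle: brown dropper bottle, 33 mm across, 100 mm tall, right of the case; origin under its centre
- petri_dish: clear petri dish, 60 mm across, 15 mm high, right of the case; origin under its centre
- eraser: eraser, 22 x 48 x 12 mm, at the table's front, right of the case; origin under its centre
- tweezers: steel tweezers, 13 x 122 x 8 mm, lying right of the case; origin under the centre, y along them
- tape_roll: roll of tape lying flat, 56 mm across, 18 mm high, on the right; origin under its centre
- marker: black marker pen, 13 x 138 x 14 mm, lying in front of the basket; origin under its centre

How it is judged:
By the outcome, as a careful person would: the job done as asked, in the order asked, and still so for the second after the job is handed in, with the robot touching nothing.
It also fails if it takes over 56 s, if anything falls off the work surface, if the arm or the gripper's body presses on something with over 40 N, if the wrist force passes 120 N, or if a joint passes its speed limit or range.

## Robot

A 6-joint arm with a two-finger parallel gripper is mounted at the origin on a cart in front of the work surface, level with it; the furniture and walls round the work are solid. World frame = base frame: x ahead of the robot, y to its left, z up, the work surface at z = 0. Lengths are in m, angles in rad, forces in N, time in s.
With the tool pointing down it reaches from about 0.25 to 0.775 m from the base axis. Payload 4 kg.
Tool frame: the origin (TCP) lies where the fingers leave the gripper's body, on its centre line; the fingertips stand 97 mm ahead of it and the grasp point (between the pads) lies 78 mm ahead of it; z points along the fingers, x is the direction in which the jaws open and shut, and the axes are right-handed (so a half turn about z gives the same grasp; the last joint's range is limited). The gripper opens to 94 mm and grips with 3 to 60 N. Pads are 16 mm wide; open, the fingers measure 119 mm over their backs; the gripper's body (75 mm by 177 mm) begins 78 mm behind the grasp point.
Start: joints at [1.175, 0.087, 1.371, -0, 1.684, -0.103], TCP at [0.159, 0.527, 0.303] pointing down, gripper open.
Joint ranges: [-3.1, 3.1], [-0.76, 2.03], [0.27, 2.55], [-1.08, 4.22], [0.17, 2.65], [-2.57, 2.57]. Speed limits (rad/s): [2.79, 2.79, 3.14, 3.14, 3.14, 3.14].

## Interface

Orientations are given as [roll, pitch, yaw] about the fixed x, y, z axes, in that order (R = Rz(yaw) Ry(pitch) Rx(roll)).
In Python, from bench import * gives the robot as it stands.
- The arm moves only by the tool jog_arm, never from a script. Its argument "moves" is a list of rows, each a list of 7 numbers: the turn, a rotation vector about the world's x, y, z in rad, then the shift along the world's x, y, z in mm, then the finger opening in mm, from 0 to 94. In form: [[rx, ry, rz, tx, ty, tz, fingers], ...]. A call has 1 to 12 rows; each row shifts and turns the commanded pose from where the row before left it; what a row does not reach is not made up. A row lasts 1/8 s, in which the tool goes at most 62.5 mm and 10.7 degrees, less where a joint would pass 70% of its speed; a pose out of reach is approached as far as the arm can. A call is refused whole if a number of a shift passes 62.5 or a number of a turn 0.188, either way. A call with a gripper value outside its range is refused whole. The fingers move at their own pace and stop on an object; the grip force is fixed at half the most. Time passes only in rows, so rows that do not move let the fingers close. It gives the time, the measured TCP pose, the force and the opening at its end, in the units of the state.
- get_obs(): the state, without advancing time (a new reading comes with each control period).
- snapshot(name): name is "scene" or "top"; returns the picture (480x640x3 uint8, red, green, blue); there is no depth.
- get_calibration(name): a dict with "camera_matrix" (3x3 intrinsics, pixels), "k1" (the pictures are not rectified: a ray, as slopes to the right and down, at radius r is drawn at 1 + k1 r^2 times it, then the intrinsics apply), "R" (3x3) and "t" (3): a world point X has camera coordinates R X + t. Camera axes: x right, y down, z forward; pixel columns grow to the right and rows downward; lengths in m; the calibration is good to about 2 mm. A picture is of the moment at which its call begins. get_calibration takes no time and is no camera call.
- close_job(): hands the job in, once; it reports no verdict.
Trained networks look in the newest picture that a camera, given by its name, has taken for a name from the list of things; names that differ only in an ending like _2 or _b are one class to them, and where a whole thing is asked for, a point or a joint stands for the part that bears it (a point fixed in the world has none). Each returns a list of dicts, best first, with "conf" (0 to 1); they miss things now and then, are a little off and sometimes report something else, mostly with a low value. They report only what shows in the picture. A call takes as long as a camera call.
- look_for(label, camera): "bbox" ([left, top, right, bottom] in pixels, round what is visible of it).
The state is a dict: "time": time; "joint_positions": joint angles; "qvel": joint speeds; "joint_torque": joint torques, N m; "tool_pos": TCP position; "ee_rot": TCP orientation; "wrist_force": force on the tool from outside, world axes, zero at the start; "wrist_torque": the same for the moment, N m; "width": finger opening in m.
Only numpy, scipy, OpenCV 4.12 (cv2) and the standard library are available. Lean on these libraries where they do the work, as an engineer would, in place of code of your own. Each camera call takes 0.05 s, during which the arm holds its last target.

## Working session

There is one attempt and no reset: what is moved stays moved. The work goes in short steps, Python scripts to look and compute and a tool call to move; the robot and the scene stay as the last step left them, time stands still between calls to the robot, and variables do not carry over. Pictures are saved under pics/ and viewed, and the job is handed in when it is done.

Besides the shell and the picture viewer there is one more tool, called after "Request:" by a JSON object that holds its "method" and its "body", one argument or row to a line. jog_arm: Moves the arm, as the interface text tells. Its arguments: {"type":"object","properties":{"moves":{"type":"array","items":{"type":"array","items":{"type":"number"}}}},"required":["moves"]}

```bash
mkdir -p pics; ls; python3 - <<'E'
from bench import *
import cv2,numpy as np
o=get_obs();print(o)
for n in("scene","top"):
    im=snapshot(n);cv2.imwrite(f"pics/{n}0.png",im[:,:,::-1])
    c=get_calibration(n);print(n,c)
    for l in("slide_case","slide_case_lid","cover_glass_box","immersion_oil","slide_mailer"):
        print(l,look_for(l,n)[:2])
E
```

```text
pics
{'time': 0.0, 'joint_positions': array([ 1.17487274e+00,  8.79615386e-02,  1.37223510e+00, -2.87921250e-05,
        1.68358683e+00, -1.03103558e-01]), 'qvel': array([ 0.00041823,  0.00115054, -0.00052875,  0.00035423, -0.00017492,
        0.00073092]), 'joint_torque': array([ 3.97189960e-04, -3.40175271e+01, -3.02432477e+01,  7.18603539e-02,
        3.26584722e-02, -1.86419079e-04]), 'tool_pos': array([0.15864492, 0.52627902, 0.30151009]), 'ee_rot': array([-3.14139564e+00,  2.18211789e-03,  1.27797331e+00]), 'wrist_force': array([-0.40064862, -0.76254474, -0.51346864]), 'wrist_torque': array([ 0.01369862, -0.0393333 , -0.04091853]), 'width': 0.09371283988572215}
scene {'camera_matrix': array([[547.05954418,   0.        , 310.86804656],
       [  0.        , 547.05954418, 243.69087214],
       [  0.        ,   0.        ,   1.        ]]), 'k1': -0.15909582990697807, 'R': array([[ 0.45391913, -0.89077769, -0.02173794],
       [-0.42905853, -0.19712638, -0.88150438],
       [ 0.78093931,  0.40945855, -0.4716752 ]]), 't': array([-0.28380489,  0.25230253,  0.8852706 ])}
slide_case [{
[... 490 characters left out ...]
   1.        ]]), 'k1': 0.008729427743561828, 'R': array([[ 0.00344219, -0.99997668, -0.00589824],
       [-0.98779721, -0.00248174, -0.15572577],
       [ 0.1557075 ,  0.00636231, -0.98778272]]), 't': array([-0.06151394,  0.50524235,  1.01690564])}
slide_case [{'bbox': [143.7, 171.6, 266.1, 286.3], 'conf': 0.59}, {'bbox': [143.8, 173.9, 244.1, 221.0], 'conf': 0.5}]
slide_case_lid [{'bbox': [144.1, 174.7, 243.1, 220.8], 'conf': 0.79}]
cover_glass_box [{'bbox': [265.3, 204.3, 291.0, 219.9], 'conf': 0.88}]
immersion_oil [{'bbox': [264.7, 182.4, 274.3, 197.6], 'conf': 0.72}, {'bbox': [143.3, 172.7, 267.2, 287.0], 'conf': 0.53}]
slide_mailer [{'bbox': [211.6, 291.8, 247.7, 320.4], 'conf': 0.89}]
```

View pics/scene0.png

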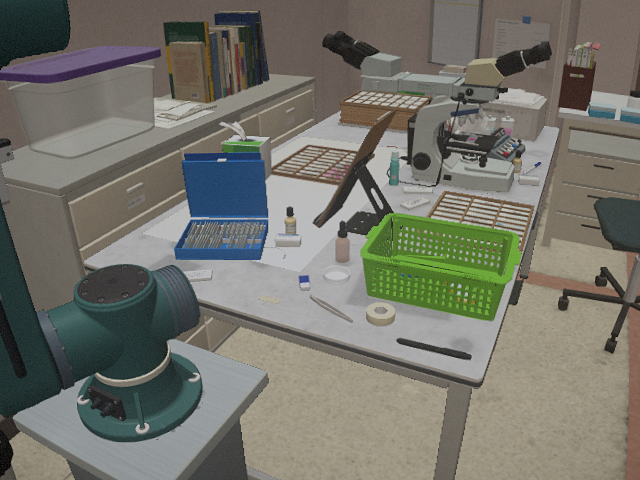

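View pics/top0.png

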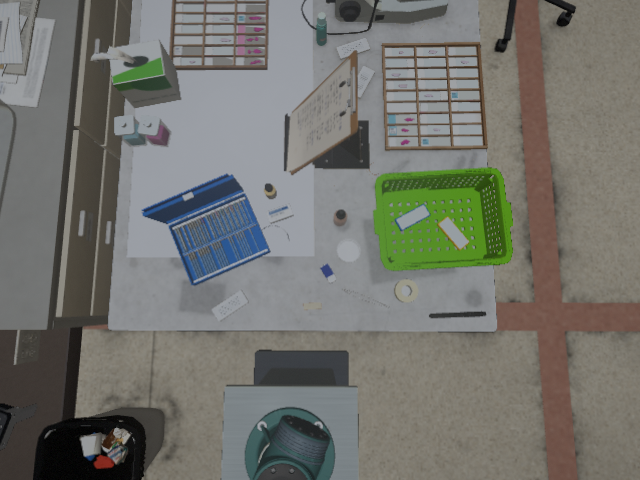

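```bash
python3 - <<'E'
import cv2
a=cv2.imread('pics/scene0.png')[130:310,130:330];cv2.imwrite('pics/s0c.png',cv2.resize(a,None,fx=3.3,fy=3.3,interpolation=2)[:600])
a=cv2.imread('pics/top0.png')[150:330,120:320];cv2.imwrite('pics/t0c.png',cv2.resize(a,None,fx=3.3,fy=3.3,interpolation=2)[:600])
E
```

```text
(no output)
```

View pics/s0c.png

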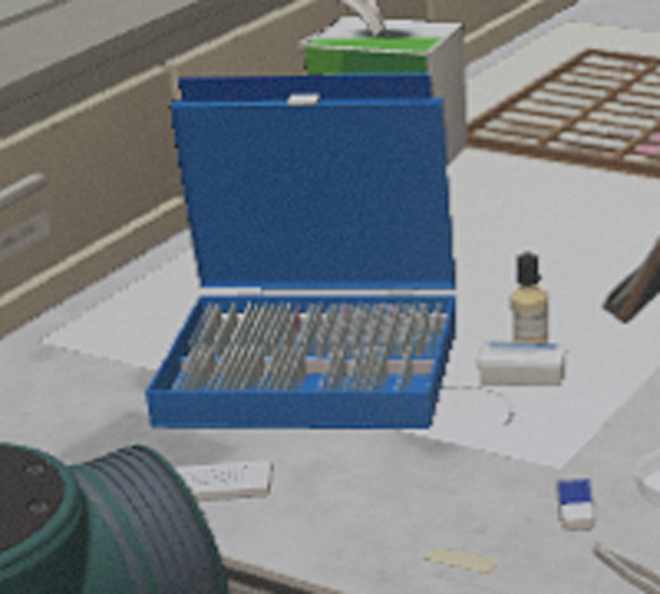

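View pics/t0c.png

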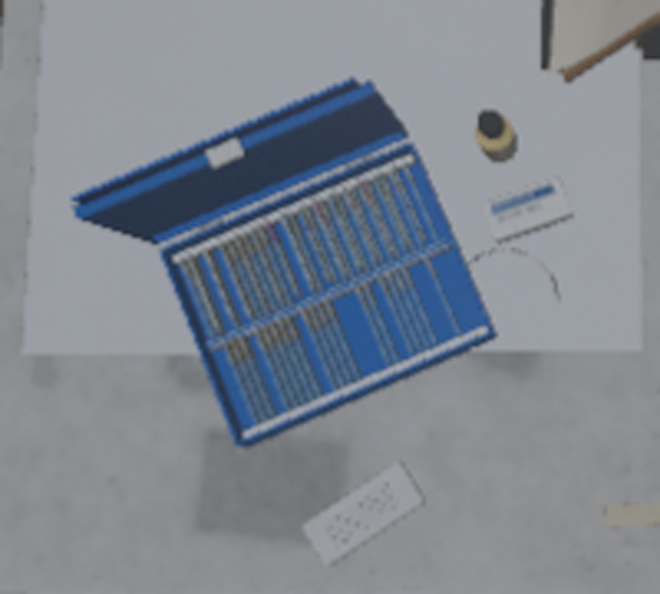

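```bash
cat > h.py <<'E'
from bench import *
import cv2,numpy as np
from scipy.optimize import least_squares
def proj(n,X):
    c=get_calibration(n);P=np.atleast_2d(X)@c["R"].T+c["t"];s=P[:,:2]/P[:,2:];r2=(s**2).sum(1,keepdims=True)
    s=s*(1+c["k1"]*r2);K=c["camera_matrix"];return s*[K[0,0],K[1,1]]+[K[0,2],K[1,2]]
def c2w(p,X):
    c,s=np.cos(p[2]),np.sin(p[2]);X=np.atleast_2d(np.array(X,float))/1000
    return np.c_[p[0]+c*X[:,0]-s*X[:,1],p[1]+s*X[:,0]+c*X[:,1],X[:,2]]
def lip(a,y): return [81-181*np.cos(a)+7*np.sin(a),y,31+181*np.sin(a)+7*np.cos(a)]
E
cat > fit.py <<'E'
from h import *
S=[((148,392),(-81,102,30)),((437,388),(-81,-102,30)),((152,427),(-81,102,0)),((430,427),(-81,-102,0)),((178,77),'L'),((432,75),'R')]
T=[((495,335),(-81,-102,30)),((237,445),(-81,102,30)),((163,243),(81,102,30)),((413,145),(81,-102,30)),((72,198),'L'),((358,78),'R')]
def pts(L,a): return [lip(a,95) if m=='L' else lip(a,-95) if m=='R' else m for _,m in L]
ps=np.array([q for q,_ in S])/3.3+[129.65,129.65]; pt=np.array([q for q,_ in T])/3.3+[119.65,149.65]
def f(p,full=False):
    r=[proj("scene",c2w(p,pts(S,p[3])))-ps,proj("top",c2w(p,pts(T,p[3])))-pt]
    return np.vstack(r).ravel()
r=least_squares(f,[.5,.25,.3,1.57],loss='soft_l1')
print(r.x,np.sqrt(np.diag(np.linalg.inv(r.jac.T@r.jac))));print(f(r.x).reshape(-1,2).round(1))
np.save('pose.npy',r.x)
p=r.x
print(c2w(p,[lip(p[3],0),[81,0,31],[-100,0,38]]))
# other objects on table
def back(n,uv,z):
    return least_squares(lambda q:(proj(n,[[q[0],q[1],z]])-uv).ravel(),[.4,.2]).x
for l,z in(("cover_glass_box",.015),("immersion_oil",.04),("slide_mailer",.006)):
    b={"cover_glass_box":(278.2,212),"immersion_oil":(269.5,190),"slide_mailer":(229.6,306)}[l]
    print(l,back("top",b,z))
E
python3 fit.py
```

```text
[0.50534421 0.17968975 0.41523228 1.48887056] [0.00127297 0.00095945 0.00731176 0.01091834]
[[-0.3 -0. ]
 [-2.2  1.9]
 [ 0.3  0.4]
 [ 0.7  1.4]
 [ 0.9  0.1]
 [ 0.5 -0.1]
 [-0.1 -0.4]
 [-0.1  0. ]
 [-1.3  0.6]
 [-0.3 -2. ]
 [ 0.3 -0.1]
 [-0.1  0.3]]
[[0.57229142 0.20920451 0.21196576]
 [0.57946104 0.21236535 0.031     ]
 [0.41384195 0.1393495  0.038     ]]
cover_glass_box [0.57213855 0.03571091]
immersion_oil [0.6221045  0.05571852]
slide_mailer [0.33921318 0.15132636]
```

```bash
cat > plan.py <<'E'
from h import *
from scipy.spatial.transform import Rotation as Ro
p=np.load('pose.npy'); C=Ro.from_euler('z',p[2])
def tcp(x,y,z,t):
    "tip centre at case x,y,z (mm), tilt t deg below horizontal -> TCP world, Rotation"
    t=np.radians(t); d=np.array([np.cos(t),0,-np.sin(t)])
    R=C*Ro.from_matrix(np.c_[[0,1,0],[np.sin(t),0,np.cos(t)],d])
    return c2w(p,np.array([x,y,z])-97*d)[0],R
def on_lip(a,t,s=12,y=0,gap=0):
    "tip centre such that lip edge at angle a touches top face s from the tip"
    L=np.array(lip(a,y)); th=np.radians(t); d=np.array([np.cos(th),0,-np.sin(th)]);n=np.array([np.sin(th),0,np.cos(th)])
    return *(L+s*d-(8+gap)*n),t
def rows(way,start=None):
    "way: list of ((x,y,z,t),nrows)"
    o=get_obs(); P=o["tool_pos"];R=Ro.from_euler('xyz',o["ee_rot"])
    if start is not None: P,R=tcp(*start)
    out=[];c=None if start is None else np.array(start,float)
    for w,n in way:
        w=np.array(w,float)
        if c is None:
            P2,R2=tcp(*w); rv=(R2*R.inv()).as_rotvec()
            seq=[(P+(P2-P)*k/n,Ro.from_rotvec(rv*k/n)*R) for k in range(1,n+1)]
        else: seq=[tcp(*(c+(w-c)*k/n)) for k in range(1,n+1)]
        for Pk,Rk in seq:
            out.append([*np.round((Rk*R.inv()).as_rotvec(),3),*np.round((Pk-P)*1000,1),0]);P,R=Pk,Rk
        c=w
    for r in out: print([float(v) for v in r],',')
def where():
    o=get_obs();P=o["tool_pos"];R=Ro.from_euler('xyz',o["ee_rot"]);M=(C.inv()*R).as_matrix()
    tip=P+R.apply([0,0,.097]);q=C.inv().apply(tip-[p[0],p[1],0])*1000
    print("t",o["time"],"tip case",q.round(1),"tilt",np.degrees(np.arcsin(-M[2,2])).round(1),"d",M[:,2].round(3),"x",M[:,0].round(3),"F",C.inv().apply(o["wrist_force"]).round(2),"q",o["joint_positions"].round(2),"w",round(o["width"],3))
E
python3 - <<'E'
from plan import *
print(on_lip(.75,50),on_lip(0,50))
x,y,z,t=on_lip(.75,50)
rows([((x-60,0,z,50),11)])
E
```

```text
(np.float64(-45.0791181747116), np.float64(0.0), np.float64(145.16360345142016), 50) (np.float64(-98.41490422871335), np.float64(0.0), np.float64(23.665165805079948), 50)
[0.004, -0.065, 0.062, 17.6, -37.7, -7.6, 0.0] ,
[0.004, -0.065, 0.062, 17.6, -37.7, -7.6, 0.0] ,
[0.004, -0.065, 0.062, 17.6, -37.7, -7.6, 0.0] ,
[0.004, -0.065, 0.062, 17.6, -37.7, -7.6, 0.0] ,
[0.004, -0.065, 0.062, 17.6, -37.7, -7.6, 0.0] ,
[0.004, -0.065, 0.062, 17.6, -37.7, -7.6, 0.0] ,
[0.004, -0.065, 0.062, 17.6, -37.7, -7.6, 0.0] ,
[0.004, -0.065, 0.062, 17.6, -37.7, -7.6, 0.0] ,
[0.004, -0.065, 0.062, 17.6, -37.7, -7.6, 0.0] ,
[0.004, -0.065, 0.062, 17.6, -37.7, -7.6, 0.0] ,
[0.004, -0.065, 0.062, 17.6, -37.7, -7.6, 0.0] ,
```

Request:
{"method": "jog_arm", "body": {
  "moves": [
    [0.004,-0.065,0.062,17.6,-37.7,-7.6,0],
    [0.004,-0.065,0.062,17.6,-37.7,-7.6,0],
    [0.004,-0.065,0.062,17.6,-37.7,-7.6,0],
    [0.004,-0.065,0.062,17.6,-37.7,-7.6,0],
    [0.004,-0.065,0.062,17.6,-37.7,-7.6,0],
    [0.004,-0.065,0.062,17.6,-37.7,-7.6,0],
    [0.004,-0.065,0.062,17.6,-37.7,-7.6,0],
    [0.004,-0.065,0.062,17.6,-37.7,-7.6,0],
    [0.004,-0.065,0.062,17.6,-37.7,-7.6,0],
    [0.004,-0.065,0.062,17.6,-37.7,-7.6,0],
    [0.004,-0.065,0.062,17.6,-37.7,-7.6,0],
    [0,0,0,0,0,0,0]
  ]
}}

```text
time: 2.1
tool_pos: [0.346, 0.1237, 0.2201]
ee_rot: [2.472, -0.013, 1.959]
wrist_force: [-0.6, -0.1, 0.2]
width: 0.0005
```

```bash
python3 - <<'E'
from plan import *
where()
x,y,z,t=on_lip(.75,50); x0,_,z0,_=on_lip(0,50)
print(tcp(x-60,0,z,50)[0],get_obs()["tool_pos"])
rows([((x0,0,z0,50),7)])
im=snapshot("scene");cv2.imwrite("pics/s1.png",im[:,:,::-1]);im=snapshot("top");cv2.imwrite("pics/t1.png",im[:,:,::-1])
E
```

```text
t 2.1 tip case [-108.2   12.3  144.1] tilt 51.6 d [ 0.621 -0.007 -0.784] x [0.027 1.    0.013] F [-0.63  0.15  0.18] q [ 0.03 -0.74  2.24  0.27  1.02 -2.  ] w 0.0
[0.35214241 0.11214827 0.21946991] [0.3460078  0.12365246 0.22009303]
[-0.0, -0.004, 0.004, 1.7, -1.3, -17.4, 0.0] ,
[-0.0, -0.004, 0.004, 1.7, -1.3, -17.4, 0.0] ,
[-0.0, -0.004, 0.004, 1.7, -1.3, -17.4, 0.0] ,
[-0.0, -0.004, 0.004, 1.7, -1.3, -17.4, 0.0] ,
[-0.0, -0.004, 0.004, 1.7, -1.3, -17.4, 0.0] ,
[-0.0, -0.004, 0.004, 1.7, -1.3, -17.4, 0.0] ,
[-0.0, -0.004, 0.004, 1.7, -1.3, -17.4, 0.0] ,
```

View pics/s1.png

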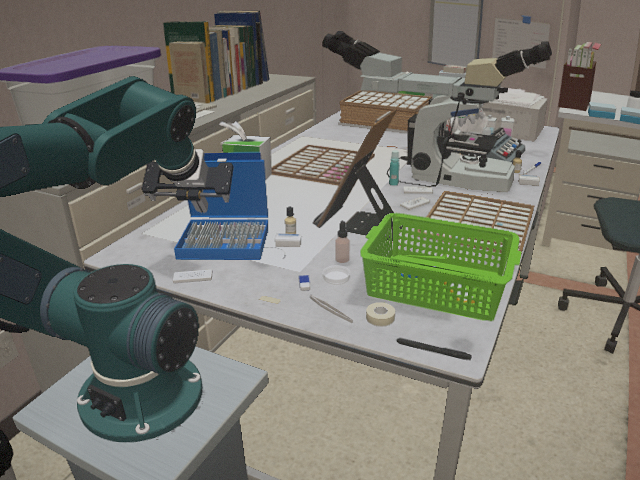

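View pics/t1.png

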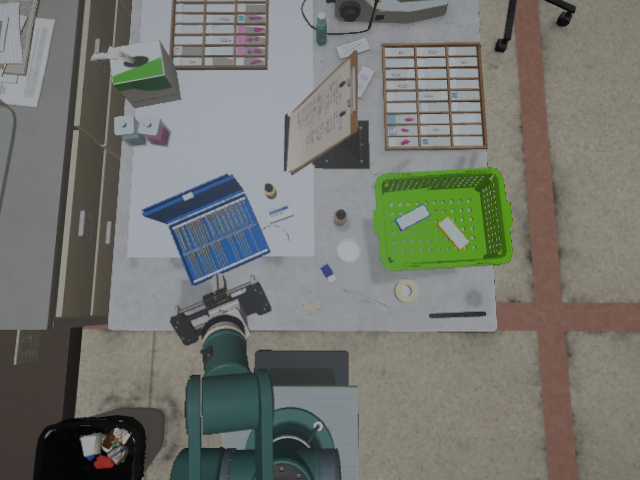

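```bash
cat > kin.py <<'E'
from h import *
from scipy.spatial.transform import Rotation as Ro
def fk(q,k):
    H,off,L1,L2,L3,e=k
    A=Ro.from_euler('z',q[0]);P=np.array([0,0,H])+A.apply([0,off,0])
    A=A*Ro.from_euler('y',q[1]);P=P+A.apply([0,0,L1])
    A=A*Ro.from_euler('y',q[2]);P=P+A.apply([e,0,L2])
    A=A*Ro.from_euler('z',q[3]);A=A*Ro.from_euler('y',q[4]);P=P+A.apply([0,0,L3])
    A=A*Ro.from_euler('z',q[5]);return P,A
D=[([1.17487,.0879615,1.372235,0,1.683587,-.1031],[.15864492,.52627902,.30151009],[-3.14139564,.00218,1.27797])]
E
python3 - <<'E'
from kin import *
o=get_obs();print(o["joint_positions"].tolist(),o["tool_pos"].tolist(),o["ee_rot"].tolist())
D.append((o["joint_positions"],o["tool_pos"],o["ee_rot"]))
for s in range(1):
    for q,P,r in D:
        print(fk(q,[.3,.05,.4,.4,.1,0])[1].as_matrix().round(3).tolist(),Ro.from_euler('xyz',r).as_matrix().round(3).tolist())
f=lambda k:np.r_[np.ravel([fk(q,k)[0]-P for q,P,_ in D]),1e-3*k[5]]
r=least_squares(f,[.3,.05,.4,.4,.15,0]);print(r.x.round(4),f(r.x).round(4))
E
```

```text
[0.03475753587259493, -0.7391899241969201, 2.238471631513879, 0.2715967796094191, 1.0233871392559202, -1.9947562223055388] [0.3455015508678308, 0.12673708839405112, 0.22117604133379837] [2.4708338500306635, -0.013061359862754918, 1.9664655962412274]
[[-0.289, -0.957, -0.001], [-0.957, 0.289, -0.002], [0.002, 0.0, -1.0]] [[0.289, 0.957, -0.001], [0.957, -0.289, -0.002], [-0.002, -0.0, -1.0]]
[[0.385, -0.726, 0.57], [-0.923, -0.294, 0.249], [-0.013, -0.622, -0.783]] [[-0.385, 0.726, 0.57], [0.923, 0.294, 0.249], [0.013, 0.622, -0.783]]
[0.1513 0.0566 0.4491 0.4999 0.2535 0.0995] [-0.     -0.      0.      0.      0.     -0.      0.0001]
```

```bash
cat >> kin.py <<'E'
LO=np.array([-3.1,-.76,.27,-1.08,.17,-2.57]);HI=np.array([3.1,2.03,2.55,4.22,2.65,2.57])
def ik(P,R,k,q0):
    R=R*Ro.from_euler('z',np.pi)
    def g(q):
        a,b=fk(q,k);return np.r_[(a-P)*10,(b*R.inv()).as_rotvec()]
    r=least_squares(g,np.clip(q0,LO+.01,HI-.01),bounds=(LO,HI));return r.x,np.linalg.norm(r.fun)
E
python3 - <<'E'
from kin import *
from plan import *
k=[.1513,.0566,.4491,.4999,.2535,.0995]
q0=get_obs()["joint_positions"]
for t in(40,50,55,60,65,70):
  for a,dx in((.75,0),(.75,-30),(.4,0),(0,0),(0,-20)):
    x,y,z,_=on_lip(a,t,12); q,e=ik(*tcp(x+dx,0,z,t),k,q0); print(t,a,dx,q.round(2),round(e,3))
E
```

```text
40 0.75 0 [-0.01 -0.65  2.3   0.5   0.73 -2.24] 0.0
40 0.75 -30 [-0.08 -0.76  2.34  0.52  0.82 -2.27] 0.0
40 0.4 0 [-0.09 -0.73  2.44  0.6   0.72 -2.39] 0.0
40 0 0 [-0.11 -0.65  2.55  0.73  0.59 -2.57] 0.025
40 0 -20 [-0.18 -0.72  2.55  0.67  0.74 -2.55] 0.081
50 0.75 0 [ 0.05 -0.55  2.16  0.3   0.88 -2.04] 0.0
50 0.75 -30 [ 0.01 -0.64  2.21  0.32  0.94 -2.08] 0.0
50 0.4 0 [-0.   -0.62  2.3   0.36  0.84 -2.14] 0.0
50 0 0 [-0.04 -0.58  2.43  0.45  0.69 -2.29] 0.0
50 0 -20 [-0.08 -0.66  2.47  0.46  0.76 -2.31] 0.0
55 0.75 0 [ 0.08 -0.49  2.09  0.23  0.97 -1.98] 0.0
55 0.75 -30 [ 0.04 -0.58  2.14  0.25  1.02 -2.01] 0.0
55 0.4 0 [ 0.04 -0.56  2.24  0.27  0.91 -2.06] 0.0
55 0 0 [ 0.01 -0.52  2.36  0.34  0.76 -2.16] 0.0
55 0 -20 [-0.03 -0.6   2.4   0.35  0.81 -2.19] 0.0
60 0.75 0 [ 0.11 -0.43  2.03  0.17  1.05 -1.93] 0.0
60 0.75 -30 [ 0.08 -0.52  2.08  0.19  1.09 -1.95] 0.0
60 0.4 0 [ 0.07 -0.5   2.17  0.21  0.98 -1.99] 0.0
60 0 0 [ 0.05 -0.47  2.3   0.25  0.83 -2.06] 0.0
60 0 -20 [ 0.02 -0.54  2.34  0.26  0.87 -2.09] 0.0
65 0.75 0 [ 0.13 -0.37  1.96  0.13  1.14 -1.88] 0.0
65 0.75 -30 [ 0.1  -0.45  2.01  0.14  1.17 -1.91] 0.0
65 0.4 0 [ 0.1  -0.43  2.1   0.15  1.06 -1.93] 0.0
65 0 0 [ 0.08 -0.4   2.23  0.18  0.91 -1.99] 0.0
65 0 -20 [ 0.05 -0.47  2.27  0.19  0.94 -2.01] 0.0
70 0.75 0 [ 0.15 -0.31  1.89  0.09  1.22 -1.85] 0.0
70 0.75 -30 [ 0.13 -0.39  1.94  0.1   1.25 -1.87] 0.0
70 0.4 0 [ 0.12 -0.37  2.04  0.11  1.14 -1.89] 0.0
70 0 0 [ 0.11 -0.34  2.16  0.12  0.99 -1.93] 0.0
70 0 -20 [ 0.09 -0.4   2.2   0.13  1.01 -1.95] 0.0
```

```bash
python3 - <<'E'
from kin import *
from plan import *
k=[.1513,.0566,.4491,.4999,.2535,.0995]
where()
q0=get_obs()["joint_positions"]
for w in((115,0,240,75),(115,0,187,75),(40,0,180,75)):
    q,e=ik(*tcp(*w),k,q0);print(w,q.round(2),e)
rows([((-60,0,240,65),5),((30,0,247,75),3),((115,0,243,75),3)])
E
```

```text
t 2.2 tip case [-107.3   15.8  145.2] tilt 51.6 d [ 0.622 -0.002 -0.783] x [0.02  1.    0.013] F [ 0.13 -0.15  0.2 ] q [ 0.03 -0.74  2.24  0.27  1.02 -1.99] w 0.0
(115, 0, 240, 75) [ 0.24  0.11  1.3   0.04  1.47 -1.74] 1.5409281824635302e-13
(115, 0, 187, 75) [ 0.24  0.12  1.4   0.05  1.37 -1.75] 6.495374724146277e-11
(40, 0, 180, 75) [ 0.22 -0.05  1.58  0.05  1.35 -1.77] 2.5096252105204007e-13
[-0.021, 0.042, 0.004, 13.5, 2.4, 21.3, 0.0] ,
[-0.021, 0.042, 0.004, 13.5, 2.4, 21.3, 0.0] ,
[-0.021, 0.042, 0.004, 13.5, 2.4, 21.3, 0.0] ,
[-0.021, 0.042, 0.004, 13.5, 2.4, 21.3, 0.0] ,
[-0.021, 0.042, 0.004, 13.5, 2.4, 21.3, 0.0] ,
[-0.023, 0.053, 0.0, 32.2, 14.2, 4.6, 0.0] ,
[-0.023, 0.053, 0.0, 32.3, 14.2, 4.3, 0.0] ,
[-0.023, 0.053, -0.0, 32.4, 14.3, 4.0, 0.0] ,
[0.0, 0.0, 0.0, 25.9, 11.4, -1.3, 0.0] ,
[0.0, 0.0, 0.0, 25.9, 11.4, -1.3, 0.0] ,
[0.0, 0.0, 0.0, 25.9, 11.4, -1.3, 0.0] ,
```

Request:
{"method": "jog_arm", "body": {
  "moves": [
    [-0.021,0.042,0.004,13.5,2.4,21.3,0],
    [-0.021,0.042,0.004,13.5,2.4,21.3,0],
    [-0.021,0.042,0.004,13.5,2.4,21.3,0],
    [-0.021,0.042,0.004,13.5,2.4,21.3,0],
    [-0.021,0.042,0.004,13.5,2.4,21.3,0],
    [-0.023,0.053,0,32.2,14.2,4.6,0],
    [-0.023,0.053,0,32.3,14.2,4.3,0],
    [-0.023,0.053,0,32.4,14.3,4.0,0],
    [0,0,0,25.9,11.4,-1.3,0],
    [0,0,0,25.9,11.4,-1.3,0],
    [0,0,0,25.9,11.4,-1.3,0],
    [0,0,0,0,0,0,0]
  ]
}}

```text
time: 3.7
tool_pos: [0.5875, 0.2202, 0.335]
ee_rot: [2.881, -0.0, 1.993]
wrist_force: [-0.4, 0.5, -1.0]
width: 0.0006
```

```bash
python3 - <<'E'
from plan import *
from kin import *
where()
rows([((110,0,187,75),3),((96,0,187,75),2)])
o=get_obs();print(o["joint_positions"].tolist(),o["tool_pos"].tolist())
D.append(([0.034757,-0.73919,2.238472,0.2715968,1.023387,-1.994756],[0.3455,0.126737,0.221176],0))
D.append((o["joint_positions"],o["tool_pos"],0))
f=lambda k:np.r_[np.ravel([fk(q,k)[0]-P for q,P,_ in D]),1e-3*k[5]]
r=least_squares(f,[.3,.05,.4,.4,.15,0]);print(r.x.round(4),f(r.x).round(4))
im=snapshot("scene");cv2.imwrite("pics/s2.png",cv2.resize(im[120:300,120:320,::-1],None,fx=3.3,fy=3.3))
E
```

```text
t 3.7 tip case [116.6   4.2 241.3] tilt 75.1 d [ 0.258  0.002 -0.966] x [-0.007  1.     0.   ] F [-0.18  0.63 -0.97] q [ 0.25  0.11  1.3   0.04  1.48 -1.74] w 0.001
[-0.0, -0.0, -0.002, -1.5, -2.1, -18.1, 0.0] ,
[-0.0, -0.0, -0.002, -1.5, -2.1, -18.1, 0.0] ,
[-0.0, -0.0, -0.002, -1.5, -2.1, -18.1, 0.0] ,
[-0.0, -0.0, -0.0, -6.4, -2.8, 0.0, 0.0] ,
[0.0, 0.0, 0.0, -6.4, -2.8, 0.0, 0.0] ,
[0.2502270196071407, 0.1113201165855948, 1.297791074457458, 0.044805862839808364, 1.4754771848250037, -1.7411256006627236] [0.5875105718297722, 0.2202408428888138, 0.33503158678426925]
[0.1524 0.0566 0.449  0.4998 0.2535 0.1005] [-0.      0.      0.      0.      0.     -0.     -0.     -0.      0.
  0.0001]
```

View pics/s2.png

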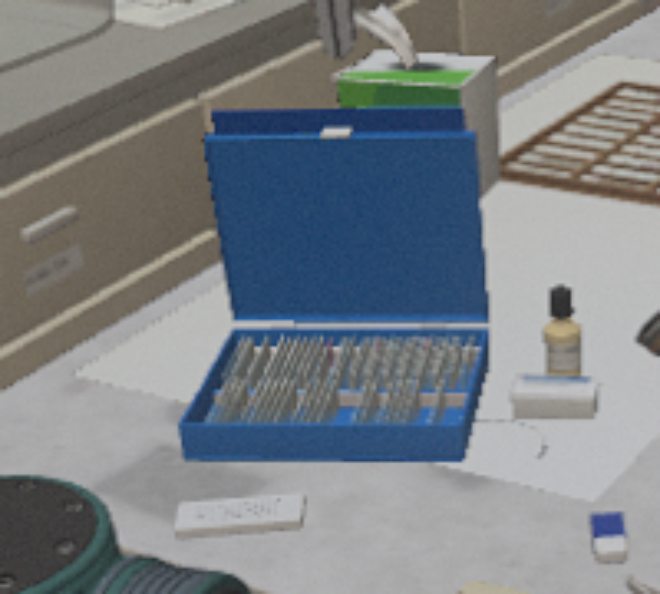

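Request:
{"method": "jog_arm", "body": {
  "moves": [
    [0,0,-0.002,-1.5,-2.1,-18.1,0],
    [0,0,-0.002,-1.5,-2.1,-18.1,0],
    [0,0,-0.002,-1.5,-2.1,-18.1,0],
    [0,0,0,-6.4,-2.8,0,0],
    [0,0,0,-4,-1.8,0,0],
    [0,0,0,0,0,0,0]
  ]
}}

```text
time: 4.5
tool_pos: [0.5728, 0.2048, 0.2835]
ee_rot: [2.876, 0.0, 1.981]
wrist_force: [0.3, -0.4, 0.5]
width: 0.0004
```

```bash
python3 - <<'E'
from plan import *
where()
E
```

```text
t 4.5 tip case [ 97.3  -4.3 189.9] tilt 74.8 d [ 0.262 -0.001 -0.965] x [ 0.005  1.    -0.   ] F [ 0.09 -0.47  0.5 ] q [ 0.23  0.08  1.44  0.05  1.37 -1.75] w 0.0
```

```bash
cat > push.py <<'E'
from plan import *
def xc(a,z,t=75):
    th=np.radians(t);d=np.array([np.cos(th),-np.sin(th)]);n=np.array([np.sin(th),np.cos(th)])
    e=np.array([np.sin(a),np.cos(a)]);u=np.array([-np.cos(a),np.sin(a)])
    best=-1e9
    for s in np.linspace(0,60,121):     # points on finger face
        off=-8*n-s*d
        # need v>=10 unless u>181
        for x in [None]:
            # solve v=10: ((x+offx-81)*e0+(z+offz-31)*e1)=10
            X=(10-(z+off[1]-31)*e[1])/e[0]+81-off[0]
            uu=(X+off[0]-81)*u[0]+(z+off[1]-31)*u[1]
            if uu<=181: best=max(best,X)
    return best
if __name__=="__main__":
    for a in (1.49,1.4,1.3,1.27,1.2,1.15,1.1): print(a,xc(a,187).round(1),xc(a,180).round(1))
E
python3 push.py
```

```text
1.49 91.4 93.2
1.4 74.8 76.7
1.3 56.4 58.3
1.27 51.4 53.6
1.2 39.6 42.3
1.15 30.8 33.9
1.1 21.6 25.2
```

Request:
{"method": "jog_arm", "body": {
  "moves": [
    [0,0,0,-4.9,-1.5,0,0],
    [0,0,0,-4.9,-1.7,0,0],
    [0,0,0,-4.9,-2.0,0,0],
    [0,0,0,-4.9,-2.0,0,0],
    [0,0,0,-4.9,-2.0,-1,0],
    [0,0,0,-4.9,-2.0,-1,0],
    [0,0,0,-4.9,-2.0,-1,0],
    [0,0,0,-3,-1.3,-1,0],
    [0,0,0,0,0,0,0]
  ]
}}

```text
time: 5.62
tool_pos: [0.5351, 0.1904, 0.2779]
ee_rot: [2.879, -0.0, 1.982]
wrist_force: [-0.5, -0.2, 1.1]
width: 0.0008
```

```bash
python3 - <<'E'
from plan import *
where()
im=snapshot("scene");cv2.imwrite("pics/s3.png",cv2.resize(im[120:300,120:320,::-1],None,fx=3.3,fy=3.3))
im=snapshot("top");cv2.imwrite("pics/t3.png",cv2.resize(im[150:330,120:320,::-1],None,fx=3.3,fy=3.3))
where()
E
```

```text
t 5.625 tip case [ 56.7  -2.3 184.2] tilt 74.9 d [ 0.26  -0.001 -0.966] x [0.004 1.    0.   ] F [-0.53  0.05  1.09] q [ 0.22 -0.01  1.54  0.05  1.36 -1.77] w 0.001
t 5.725 tip case [ 57.   -2.3 184.3] tilt 74.9 d [ 0.26  -0.001 -0.966] x [0.004 1.    0.   ] F [-0.04  0.38 -0.89] q [ 0.22 -0.01  1.54  0.05  1.36 -1.77] w 0.0
```

View pics/s3.png

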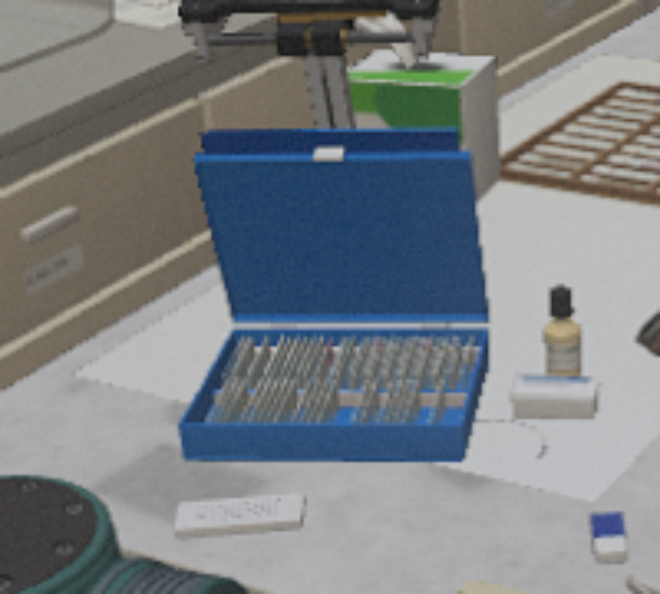

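View pics/t3.png

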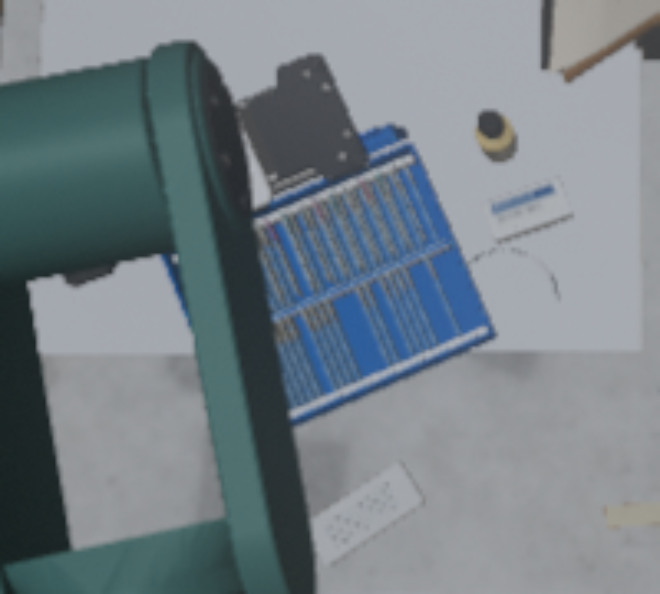

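```bash
cat > ang.py <<'E'
from plan import *
from push import xc
import sys
def ang(name,view=True):
    im=snapshot("scene");g=im.astype(float)
    for y in(60,-60):
      A=np.arange(1.6,0.0,-.01)
      uv=proj("scene",c2w(p,[lip(a,y) for a in A]))
      val=[];
      for (u,v) in uv:
        px=cv2.getRectSubPix(im,(3,3),(float(u),float(v))).reshape(-1,3).mean(0);val.append(px[2]-px[0]) # blue minus red
      val=np.array(val); idx=np.where(val>60)[0]
      print("y",y,"a from lip edge",A[idx[0]] if len(idx) else None, "val",val[max(0,idx[0]-3):idx[0]+3].round(0) if len(idx) else val.max())
    cv2.imwrite(f"pics/{name}.png",cv2.resize(im[120:300,120:320,::-1],None,fx=3.3,fy=3.3)); where()
    o=get_obs();return
if __name__=="__main__": ang(sys.argv[1])
E
python3 ang.py s4
```

```text
y 60 a from lip edge 1.2699999999999998 val [39. 52. 60. 62. 64. 63.]
y -60 a from lip edge 1.2999999999999998 val [34. 46. 54. 62. 66. 69.]
t 5.775 tip case [ 57.1  -2.3 184.4] tilt 74.9 d [ 0.26  -0.001 -0.966] x [0.004 1.    0.   ] F [0.24 0.36 0.25] q [ 0.22 -0.01  1.54  0.05  1.36 -1.77] w 0.0
```

Request:
{"method": "jog_arm", "body": {
  "moves": [
    [0,0,0,-2.7,-1.2,0,0],
    [0,0,0,-2.7,-1.2,0,0],
    [0,0,0,-2.7,-1.2,0,0]
  ]
}}

```text
time: 6.15
tool_pos: [0.5271, 0.1868, 0.2781]
ee_rot: [2.878, -0.0, 1.982]
wrist_force: [0.4, -0.1, 0.2]
width: 0.0002
```

```bash
python3 ang.py s5
```

```text
y 60 a from lip edge 1.1399999999999997 val [58. 57. 58. 62. 72. 84.]
y -60 a from lip edge 1.2499999999999998 val [38. 50. 60. 69. 70. 72.]
t 6.2 tip case [ 47.7  -2.3 184.5] tilt 74.9 d [ 0.26  -0.001 -0.966] x [0.004 1.    0.   ] F [-0.89  0.36  0.36] q [ 0.22 -0.03  1.56  0.05  1.36 -1.77] w 0.001
```

```bash
sed -i 's/val>60/val>45/' ang.py; python3 - <<'E'
from plan import *
from kin import *
k=[0.1524,0.0566,0.449,0.4998,0.2535,0.1005]
x,y,z,t=on_lip(.75,50,15);print(x,z)
S=(38,0,183,75);W=[((46,0,222,72),1),((-70,0,212,58),3),((-80,0,z+4,50),2),((x,0,z,50),2)]
rows(W,S)
c=np.array(S);q=get_obs()["joint_positions"]
for w,n in W:
    w=np.array(w)
    for i in range(1,n+1):
        q2,e=ik(*tcp(*(c+(w-c)*i/n)),k,q);print(q2.round(2),"speed",((q2-q)/.125).round(1),round(e,3));q=q2
    c=w
E
```

```text
-43.15075534565198 142.86547012206324
[0.021, -0.048, 0.0, 2.9, 1.3, 37.6, 0.0] ,
[0.033, -0.075, -0.0, -42.2, -18.6, -6.1, 0.0] ,
[0.033, -0.075, 0.0, -41.9, -18.5, -6.7, 0.0] ,
[0.033, -0.075, 0.0, -41.7, -18.4, -7.2, 0.0] ,
[0.028, -0.064, 0.0, -9.7, -4.3, -36.4, 0.0] ,
[0.028, -0.064, 0.0, -9.5, -4.2, -36.7, 0.0] ,
[0.0, 0.0, 0.0, 16.9, 7.4, -2.0, 0.0] ,
[0.0, 0.0, 0.0, 16.9, 7.4, -2.0, 0.0] ,
[ 0.21 -0.08  1.54  0.06  1.37 -1.78] speed [-0.  -0.4 -0.1  0.1  0.1 -0.1] 0.0
[ 0.18 -0.23  1.7   0.09  1.29 -1.81] speed [-0.3 -1.2  1.2  0.2 -0.7 -0.3] 0.0
[ 0.14 -0.38  1.84  0.13  1.23 -1.87] speed [-0.4 -1.2  1.1  0.3 -0.5 -0.4] 0.0
[ 0.07 -0.55  1.97  0.19  1.19 -1.94] speed [-0.5 -1.3  1.1  0.5 -0.3 -0.6] 0.0
[ 0.04 -0.61  2.09  0.25  1.07 -2.  ] speed [-0.3 -0.5  1.   0.4 -0.9 -0.5] 0.0
[-0.   -0.66  2.21  0.32  0.96 -2.09] speed [-0.3 -0.4  1.   0.6 -0.9 -0.7] 0.0
[ 0.03 -0.6   2.19  0.31  0.91 -2.06] speed [ 0.2  0.5 -0.2 -0.1 -0.4  0.2] 0.0
[ 0.06 -0.54  2.16  0.3   0.88 -2.05] speed [ 0.2  0.5 -0.2 -0.1 -0.3  0.2] 0.0
```

Request:
{"method": "jog_arm", "body": {
  "moves": [
    [0,0,0,-2.7,-1.2,0,0],
    [0,0,0,-1.8,-0.8,0,0]
  ]
}}

```text
time: 6.45
tool_pos: [0.5226, 0.1848, 0.2781]
ee_rot: [2.878, -0.0, 1.982]
wrist_force: [-0.6, -0.2, 0.0]
width: 0.0005
```

```bash
python3 ang.py s6
```

```text
y 60 a from lip edge 1.2099999999999997 val [15. 28. 40. 54. 69. 68.]
y -60 a from lip edge 1.2099999999999997 val [22. 34. 41. 48. 54. 59.]
t 6.5 tip case [ 42.9  -2.4 184.5] tilt 74.9 d [ 0.26  -0.001 -0.966] x [0.004 1.    0.   ] F [-0.7   0.09  0.59] q [ 0.21 -0.04  1.57  0.05  1.36 -1.77] w -0.0
```

Request:
{"method": "jog_arm", "body": {
  "moves": [
    [0,0,0,0,0,0,0],
    [0,0,0,0,0,0,0]
  ]
}}

```text
time: 6.75
tool_pos: [0.5228, 0.1849, 0.2781]
ee_rot: [2.878, -0.0, 1.982]
wrist_force: [0.8, 1.0, 0.3]
width: 0.0004
```

```bash
python3 ang.py s7
```

```text
y 60 a from lip edge 1.2099999999999997 val [11. 24. 38. 51. 65. 66.]
y -60 a from lip edge 1.2199999999999998 val [ 8. 24. 41. 51. 60. 65.]
t 6.8 tip case [ 43.3  -2.4 184.4] tilt 74.9 d [ 0.26  -0.001 -0.966] x [0.004 1.    0.   ] F [0.48 0.03 0.5 ] q [ 0.21 -0.04  1.57  0.05  1.36 -1.77] w 0.001
```

Not yet released; push on in small steps.

Request:
{"method": "jog_arm", "body": {
  "moves": [
    [0,0,0,-2.3,-1.0,0,0],
    [0,0,0,-2.3,-1.0,0,0]
  ]
}}

```text
time: 7.05
tool_pos: [0.5181, 0.1828, 0.278]
ee_rot: [2.879, -0.0, 1.982]
wrist_force: [-0.5, -0.2, -0.8]
width: 0.0004
```

```bash
python3 ang.py s8; python3 -c "
from push import *
print([(x,[a for a in np.arange(1.3,1,-.005) if xc(a,184.4)<x][0].round(3)) for x in (43,41,39,37,35,33)])"
```

```text
y 60 a from lip edge 1.1799999999999997 val [13. 29. 43. 57. 62. 63.]
y -60 a from lip edge 1.1899999999999997 val [10. 25. 37. 49. 57. 65.]
t 7.1 tip case [ 37.8  -2.3 184.4] tilt 74.9 d [ 0.26  -0.001 -0.966] x [0.004 1.    0.   ] F [-0.38  0.7  -0.65] q [ 0.21 -0.05  1.58  0.05  1.36 -1.77] w 0.001
[(43, np.float64(1.21)), (41, np.float64(1.2)), (39, np.float64(1.19)), (37, np.float64(1.175)), (35, np.float64(1.165)), (33, np.float64(1.155))]
```

Request:
{"method": "jog_arm", "body": {
  "moves": [
    [0,0,0,0,0,0,0]
  ]
}}

```text
time: 7.22
tool_pos: [0.5181, 0.1828, 0.2782]
ee_rot: [2.878, -0.0, 1.982]
wrist_force: [0.1, -0.0, -0.3]
width: 0.0005
```

```bash
python3 ang.py s9
```

```text
y 60 a from lip edge 1.1699999999999997 val [ 9. 23. 35. 49. 63. 63.]
y -60 a from lip edge 1.1699999999999997 val [14. 27. 38. 47. 54. 59.]
t 7.275 tip case [ 38.3  -2.3 184.5] tilt 74.9 d [ 0.26  -0.001 -0.966] x [0.004 1.    0.   ] F [-0.35 -0.71 -0.21] q [ 0.21 -0.05  1.58  0.05  1.36 -1.77] w 0.0
```

Request:
{"method": "jog_arm", "body": {
  "moves": [
    [0,0,0,0,0,0,0]
  ]
}}

```text
time: 7.4
tool_pos: [0.5182, 0.1829, 0.2781]
ee_rot: [2.878, -0.0, 1.982]
wrist_force: [0.4, -0.2, 0.4]
width: 0.0005
```

```bash
python3 ang.py s10
```

```text
y 60 a from lip edge 1.1699999999999997 val [ 9. 24. 37. 52. 66. 66.]
y -60 a from lip edge 1.1799999999999997 val [-4. 13. 35. 50. 61. 70.]
t 7.45 tip case [ 38.3  -2.3 184.4] tilt 74.9 d [ 0.26  -0.001 -0.966] x [0.004 1.    0.   ] F [ 0.64  1.03 -0.07] q [ 0.21 -0.05  1.58  0.05  1.36 -1.77] w 0.001
```

Still held; next small step.

Request:
{"method": "jog_arm", "body": {
  "moves": [
    [0,0,0,-2.3,-1.0,0,0],
    [0,0,0,0,0,0,0]
  ]
}}

```text
time: 7.7
tool_pos: [0.5158, 0.1818, 0.2781]
ee_rot: [2.878, -0.0, 1.982]
wrist_force: [0.2, -0.1, -0.4]
width: 0.0008
```

```bash
python3 ang.py s11
```

```text
y 60 a from lip edge 1.1499999999999997 val [ 8. 24. 37. 51. 66. 64.]
y -60 a from lip edge 1.1599999999999997 val [-5. 12. 34. 49. 60. 67.]
t 7.75 tip case [ 35.7  -2.3 184.5] tilt 74.9 d [ 0.26  -0.001 -0.966] x [0.004 1.    0.   ] F [0.38 0.88 0.22] q [ 0.21 -0.06  1.58  0.05  1.36 -1.78] w 0.001
```

Request:
{"method": "jog_arm", "body": {
  "moves": [
    [0,0,0,0,0,0,0]
  ]
}}

```text
time: 7.88
tool_pos: [0.5159, 0.1819, 0.2782]
ee_rot: [2.878, -0.0, 1.982]
wrist_force: [0.4, 0.1, 0.2]
width: 0.0008
```

```bash
python3 ang.py s12
```

```text
y 60 a from lip edge 1.1299999999999997 val [14. 30. 43. 58. 73. 65.]
y -60 a from lip edge 1.1399999999999997 val [ 1. 16. 34. 46. 57. 61.]
t 7.925 tip case [ 35.8  -2.3 184.5] tilt 74.9 d [ 0.26  -0.001 -0.966] x [0.004 1.    0.   ] F [ 0.33 -0.16 -0.11] q [ 0.21 -0.06  1.58  0.05  1.36 -1.78] w 0.0
```

Request:
{"method": "jog_arm", "body": {
  "moves": [
    [0.021,-0.048,0,2.9,1.3,37.6,0],
    [0.033,-0.075,0,-42.2,-18.6,-6.1,0],
    [0.033,-0.075,0,-41.9,-18.5,-6.7,0],
    [0.033,-0.075,0,-41.7,-18.4,-7.2,0],
    [0.028,-0.064,0,-9.7,-4.3,-36.4,0],
    [0.028,-0.064,0,-9.5,-4.2,-36.7,0]
  ]
}}

```text
time: 8.68
tool_pos: [0.3734, 0.119, 0.2227]
ee_rot: [2.436, 0.0, 1.982]
wrist_force: [0.1, 0.5, -0.6]
width: 0.0007
```

```bash
python3 ang.py s13; python3 - <<'E'
from plan import *
rows([(on_lip(.75,50,15),2)])
E
```

```text
y 60 a from lip edge 0.6999999999999993 val [19. 31. 42. 51. 59. 62.]
y -60 a from lip edge 1.0099999999999996 val [30. 38. 44. 45. 43. 40.]
t 8.725 tip case [-8.950e+01  1.000e-01  1.341e+02] tilt 50.6 d [ 0.634  0.003 -0.773] x [0.004 1.    0.007] F [ -3.45   2.71 -10.05] q [-0.02 -0.68  2.24  0.33  0.96 -2.1 ] w 0.0
[-0.001, -0.007, 0.002, 20.8, 9.3, 4.0, 0.0] ,
[-0.001, -0.007, 0.002, 20.8, 9.3, 4.0, 0.0] ,
```

View pics/s13.png

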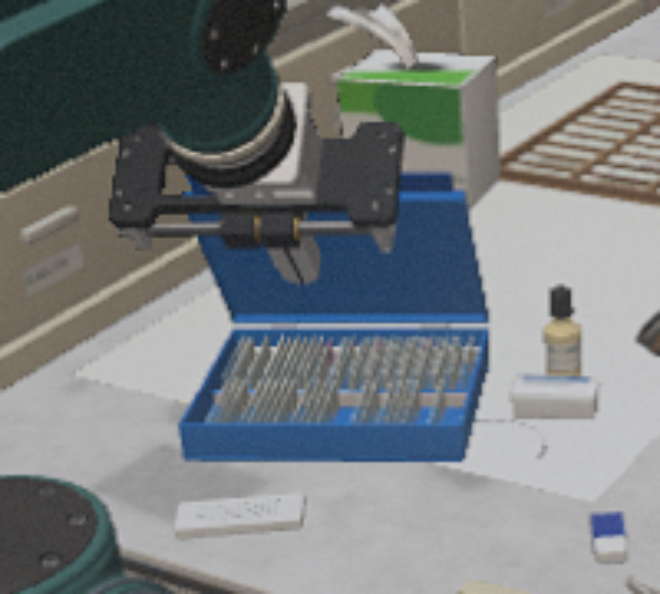

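Request:
{"method": "jog_arm", "body": {
  "moves": [
    [0,0,0,17,7.5,-1,0],
    [0,0,0,17,7.5,-1,0],
    [0,0,0,0,0,0,0]
  ]
}}

```text
time: 9.1
tool_pos: [0.4086, 0.1346, 0.2216]
ee_rot: [2.441, -0.001, 1.983]
wrist_force: [0.9, 0.4, -0.3]
width: 0.0004
```

```bash
python3 ang.py s14; python3 - <<'E'
from plan import *
print(on_lip(.75,50,15))
rows([(on_lip(.75,50,15),1)])
E
```

```text
y 60 a from lip edge 0.8599999999999994 val [-3. 12. 34. 63. 86. 98.]
y -60 a from lip edge 0.7699999999999994 val [ 9. 21. 35. 47. 54. 56.]
t 9.15 tip case [-44.7  -2.3 147.1] tilt 49.9 d [ 0.644 -0.001 -0.765] x [0.003 1.    0.001] F [ 0.16 -0.29  0.73] q [ 0.05 -0.55  2.16  0.3   0.89 -2.05] w 0.0
(np.float64(-43.15075534565198), np.float64(0.0), np.float64(142.86547012206324), 50)
[-0.002, 0.001, 0.003, 0.7, 2.7, -4.1, 0.0] ,
```

View pics/s14.png

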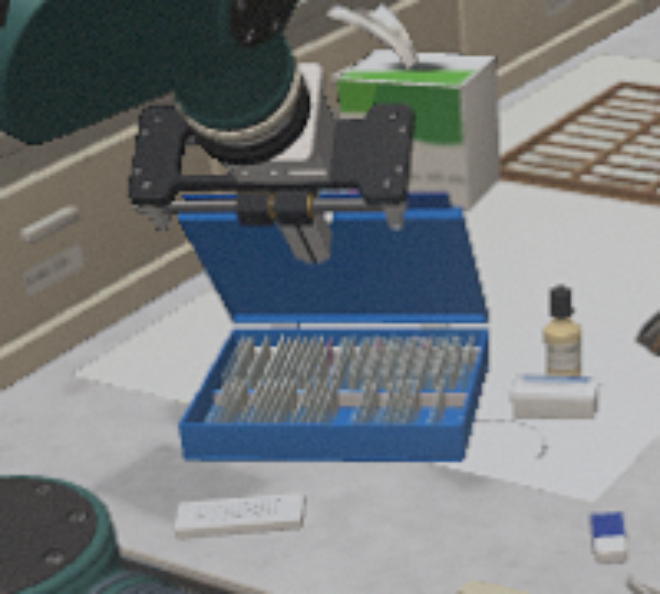

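```bash
python3 - <<'E'
from plan import *
for a in(1.1,1.0,.95,.9,.85,.8): print(a,proj("scene",c2w(p,[lip(a,-95)])).round(1))
print(on_lip(.7,50,14))
rows([(on_lip(.7,50,14),2)])
E
```

```text
1.1 [[257.4 168.5]]
1.0 [[256.7 174.4]]
0.95 [[256.3 177.6]]
0.9 [[256.  180.9]]
0.85 [[255.7 184.3]]
0.8 [[255.4 187.9]]
(np.float64(-50.05624109716886), np.float64(0.0), np.float64(137.09037361985548), 50)
[-0.001, 0.001, 0.001, -2.8, -0.1, -4.9, 0.0] ,
[-0.001, 0.001, 0.001, -2.8, -0.1, -4.9, 0.0] ,
```

Request:
{"method": "jog_arm", "body": {
  "moves": [
    [0,0,0,-2.8,-0.1,-4.9,0],
    [0,0,0,-2.8,-0.1,-4.9,0],
    [0,0,0,0,0,0,0],
    [0,0,0,0,0,0,0]
  ]
}}

```text
time: 9.65
tool_pos: [0.4021, 0.1339, 0.2109]
ee_rot: [2.44, -0.001, 1.982]
wrist_force: [-0.3, -0.3, 0.1]
width: 0.0007
```

```bash
python3 ang.py s15; python3 - <<'E'
from plan import *
for a in(.9,.85,.8,.75,.7,.65): print(a,(proj("scene",c2w(p,[lip(a,-95)]))[0]-120)*3.3)
E
```

```text
y 60 a from lip edge 0.7499999999999993 val [-4. 10. 40. 56. 67. 69.]
y -60 a from lip edge 0.7099999999999993 val [  7.   9.  27.  53.  81. 106.]
t 9.7 tip case [-50.2  -0.4 136.9] tilt 49.8 d [ 0.645 -0.002 -0.764] x [0.004 1.    0.001] F [ 0.2   0.76 -0.02] q [ 0.05 -0.56  2.19  0.31  0.87 -2.06] w 0.001
0.9 [448.81198525 200.84340542]
0.85 [447.8240255 212.1879739]
0.8 [446.92699652 223.9238395 ]
0.75 [446.12507736 236.01287391]
0.7 [445.42204886 248.41467128]
0.65 [444.82125566 261.08677256]
```

View pics/s15.png

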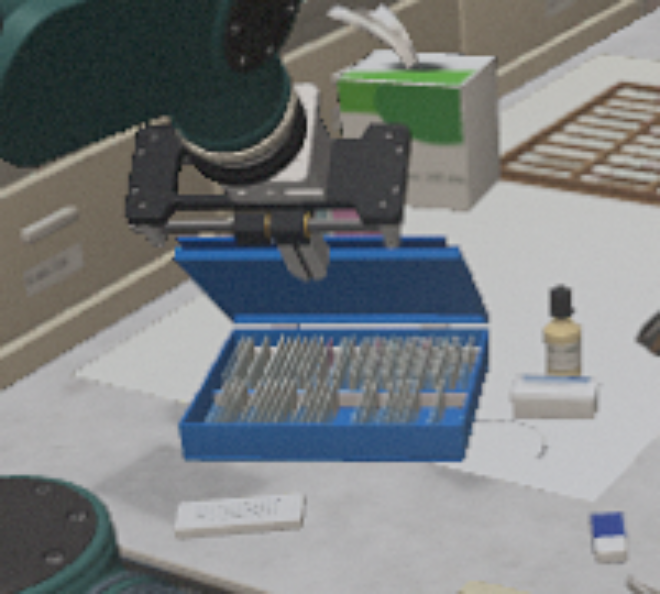

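Request:
{"method": "jog_arm", "body": {
  "moves": [
    [0,0,0,0,0,0,0],
    [0,0,0,0,0,0,0],
    [0,0,0,0,0,0,0]
  ]
}}

```text
time: 10.07
tool_pos: [0.4022, 0.134, 0.2108]
ee_rot: [2.441, -0.001, 1.982]
wrist_force: [-0.6, -0.3, -0.1]
width: 0.0005
```

```bash
python3 ang.py s16
```

```text
y 60 a from lip edge 0.7199999999999993 val [-20.   2.  30.  49.  59.  60.]
y -60 a from lip edge 0.6899999999999993 val [21. 26. 37. 55. 80. 99.]
t 10.125 tip case [-50.3  -0.4 136.7] tilt 49.8 d [ 0.645 -0.001 -0.764] x [0.004 1.    0.001] F [-1.04 -0.73 -0.59] q [ 0.05 -0.56  2.19  0.31  0.87 -2.06] w 0.001
```

View pics/s16.png

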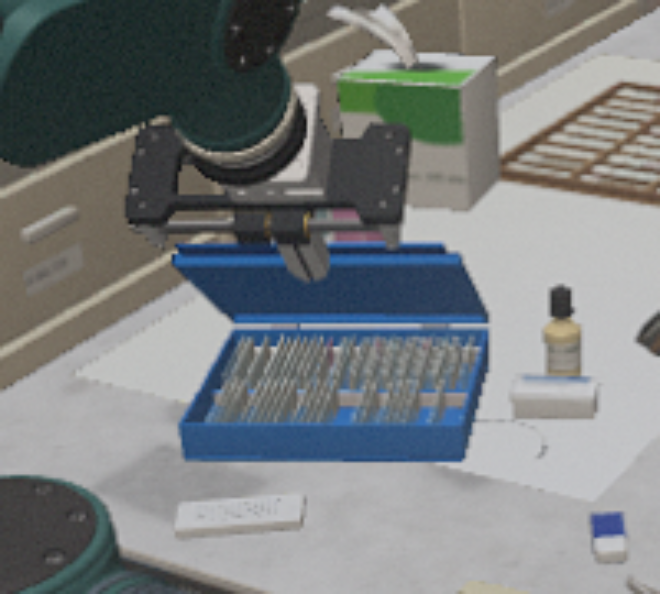

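Request:
{"method": "jog_arm", "body": {
  "moves": [
    [0,0,0,0,0,0,0],
    [0,0,0,0,0,0,0],
    [0,0,0,0,0,0,0],
    [0,0,0,0,0,0,0],
    [0,0,0,0,0,0,0],
    [0,0,0,0,0,0,0],
    [0,0,0,0,0,0,0],
    [0,0,0,0,0,0,0]
  ]
}}

```text
time: 11.12
tool_pos: [0.4022, 0.134, 0.2108]
ee_rot: [2.441, -0.001, 1.982]
wrist_force: [-0.8, -0.5, 0.5]
width: 0.0005
```

```bash
python3 ang.py s17; python3 - <<'E'
from plan import *
A=np.linspace(.7,0.0,37)
rows([(on_lip(a,50,14),1) for a in A[1:]],on_lip(.7,50,14))
E
```

```text
y 60 a from lip edge 0.7199999999999993 val [-19.   2.  30.  49.  58.  59.]
y -60 a from lip edge 0.6899999999999993 val [20. 26. 36. 55. 80. 99.]
t 11.175 tip case [-50.2  -0.4 136.7] tilt 49.8 d [ 0.645 -0.001 -0.764] x [0.004 1.    0.001] F [ 0.34 -0.17 -0.36] q [ 0.05 -0.56  2.19  0.31  0.87 -2.06] w 0.0
[0.0, 0.0, 0.0, -2.1, -0.9, -2.6, 0.0] ,
[0.0, 0.0, 0.0, -2.1, -0.9, -2.7, 0.0] ,
[0.0, 0.0, 0.0, -2.1, -0.9, -2.7, 0.0] ,
[0.0, 0.0, 0.0, -2.0, -0.9, -2.8, 0.0] ,
[0.0, 0.0, 0.0, -2.0, -0.9, -2.8, 0.0] ,
[0.0, 0.0, 0.0, -1.9, -0.8, -2.8, 0.0] ,
[0.0, 0.0, 0.0, -1.9, -0.8, -2.9, 0.0] ,
[0.0, 0.0, 0.0, -1.8, -0.8, -2.9, 0.0] ,
[0.0, 0.0, 0.0, -1.7, -0.8, -3.0, 0.0] ,
[0.0, 0.0, 0.0, -1.7, -0.7, -3.0, 0.0] ,
[0.0, 0.0, 0.0, -1.6, -0.7, -3.0, 0.0] ,
[0.0, 0.0, 0.0, -1.6, -0.7, -3.1, 0.0] ,
[0.0, 0.0, 0.0, -1.5, -0.7, -3.1, 0.0] ,
[0.0, 0.0, 0.0, -1.5, -0.7, -3.1, 0.0] ,
[0.0, 0.0, 0.0, -1.4, -0.6, -3.2, 0.0] ,
[0.0, 0.0, 0.0, -1.4, -0.6, -3.2, 0.0] ,
[0.0, 0.0, 0.0, -1.3, -0.6, -3.2, 0.0] ,
[0.0, 0.0, 0.0, -1.3, -0.6, -3.2, 0.0] ,
[0.0, 0.0, 0.0, -1.2, -0.5, -3.3, 0.0] ,
[0.0, 0.0, 0.0, -1.1, -0.5, -3.3, 0.0] ,
[0.0, 0.0, 0.0, -1.1, -0.5, -3.3, 0.0] ,
[0.0, 0.0, 0.0, -1.0, -0.4, -3.3, 0.0] ,
[0.0, 0.0, 0.0, -1.0, -0.4, -3.4, 0.0] ,
[0.0, 0.0, 0.0, -0.9, -0.4, -3.4, 0.0] ,
[0.0, 0.0, 0.0, -0.8, -0.4, -3.4, 0.0] ,
[0.0, 0.0, 0.0, -0.8, -0.3, -3.4, 0.0] ,
[0.0, 0.0, 0.0, -0.7, -0.3, -3.4, 0.0] ,
[0.0, 0.0, 0.0, -0.7, -0.3, -3.4, 0.0] ,
[0.0, 0.0, 0.0, -0.6, -0.3, -3.5, 0.0] ,
[0.0, 0.0, 0.0, -0.5, -0.2, -3.5, 0.0] ,
[0.0, 0.0, 0.0, -0.5, -0.2, -3.5, 0.0] ,
[0.0, 0.0, 0.0, -0.4, -0.2, -3.5, 0.0] ,
[0.0, 0.0, 0.0, -0.3, -0.2, -3.5, 0.0] ,
[0.0, 0.0, 0.0, -0.3, -0.1, -3.5, 0.0] ,
[0.0, 0.0, 0.0, -0.2, -0.1, -3.5, 0.0] ,
[0.0, 0.0, 0.0, -0.2, -0.1, -3.5, 0.0] ,
```

Request:
{"method": "jog_arm", "body": {
  "moves": [
    [0,0,0,-2.1,-0.9,-2.6,0],
    [0,0,0,-2.1,-0.9,-2.7,0],
    [0,0,0,-2.1,-0.9,-2.7,0],
    [0,0,0,-2,-0.9,-2.8,0],
    [0,0,0,-2,-0.9,-2.8,0],
    [0,0,0,-1.9,-0.8,-2.8,0],
    [0,0,0,-1.9,-0.8,-2.9,0],
    [0,0,0,-1.8,-0.8,-2.9,0],
    [0,0,0,-1.7,-0.8,-3,0],
    [0,0,0,-1.7,-0.7,-3,0],
    [0,0,0,-1.6,-0.7,-3,0],
    [0,0,0,-1.6,-0.7,-3.1,0]
  ]
}}

```text
time: 12.68
tool_pos: [0.3796, 0.1241, 0.1763]
ee_rot: [2.441, -0.001, 1.982]
wrist_force: [-0.1, -0.9, 0.0]
width: 0.0006
```

```bash
python3 ang.py s18;python3 - <<'E'
from plan import *
print(on_lip(.467,50,14))
E
```

```text
y 60 a from lip edge 0.4899999999999991 val [-1.  7. 26. 51. 75. 94.]
y -60 a from lip edge 0.44999999999999907 val [12. 24. 45. 66. 89. 77.]
t 12.725 tip case [-7.540e+01 -1.000e-01  1.014e+02] tilt 49.9 d [ 0.644 -0.001 -0.765] x [0.004 1.    0.002] F [-0.09 -0.01 -1.18] q [ 0.01 -0.61  2.28  0.35  0.84 -2.12] w 0.001
(np.float64(-74.59691304917537), np.float64(0.0), np.float64(102.8714653732569), 50)
```

View pics/s18.png

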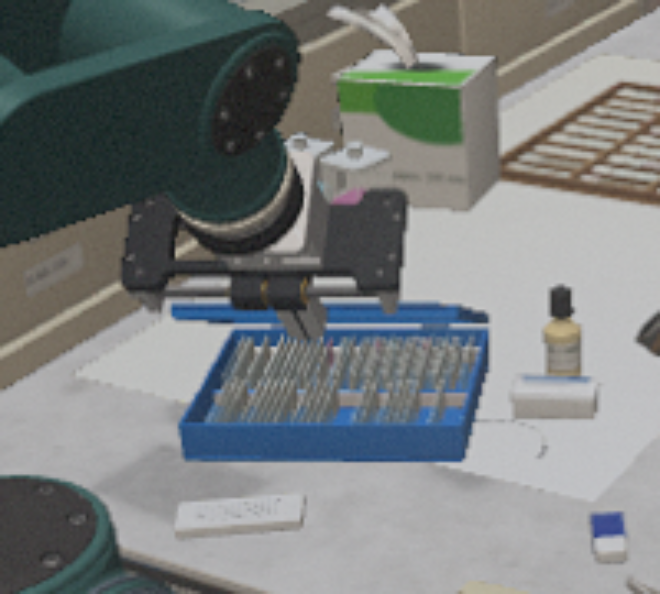

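Request:
{"method": "jog_arm", "body": {
  "moves": [
    [0,0,0,-1.5,-0.7,-3.0,0],
    [0,0,0,-1.4,-0.7,-3.1,0],
    [0,0,0,-1.4,-0.6,-3.2,0],
    [0,0,0,-1.4,-0.6,-3.2,0],
    [0,0,0,-1.3,-0.6,-3.2,0],
    [0,0,0,-1.2,-0.6,-3.2,0],
    [0,0,0,-1.1,-0.5,-3.3,0],
    [0,0,0,-1.1,-0.5,-3.3,0],
    [0,0,0,-1.1,-0.5,-3.3,0],
    [0,0,0,-1.0,-0.4,-3.3,0],
    [0,0,0,-1.0,-0.4,-3.3,0],
    [0,0,0,-0.9,-0.4,-3.4,0]
  ]
}}

```text
time: 14.22
tool_pos: [0.3652, 0.1176, 0.1375]
ee_rot: [2.441, -0.001, 1.982]
wrist_force: [-1.7, -0.9, -0.4]
width: 0.0005
```

```bash
python3 ang.py s19;python3 - <<'E'
from plan import *
print(on_lip(.233,50,14))
im=snapshot("top");cv2.imwrite("pics/t19.png",cv2.resize(im[150:330,120:320,::-1],None,fx=3.3,fy=3.3))
E
```

```text
y 60 a from lip edge 0.33999999999999897 val [ 1.  3. 31. 64. 89. 92.]
y -60 a from lip edge 0.029999999999998694 val [23. 30. 43. 55. 68. 76.]
t 14.275 tip case [-91.   -0.3  62.7] tilt 49.9 d [ 0.644 -0.001 -0.765] x [0.004 1.    0.002] F [-0.11  0.26 -2.31] q [-0.02 -0.62  2.37  0.4   0.78 -2.2 ] w 0.001
(np.float64(-90.62207939795283), np.float64(0.0), np.float64(63.73636962435067), 50)
```

View pics/s19.png

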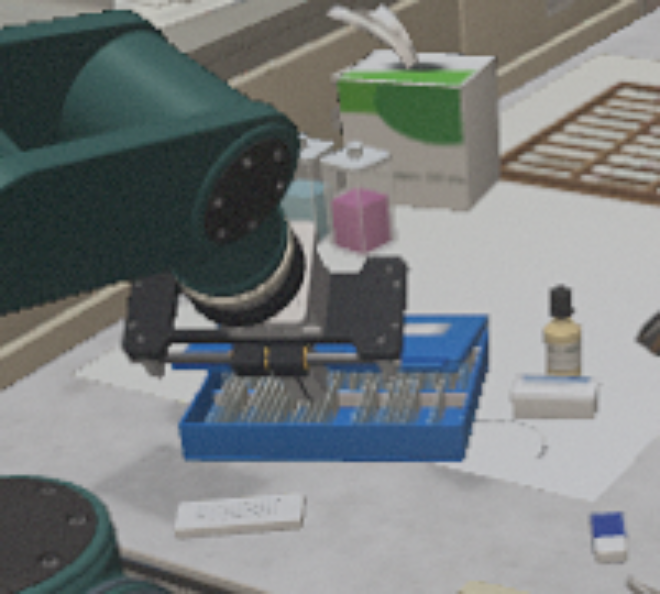

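View pics/t19.png

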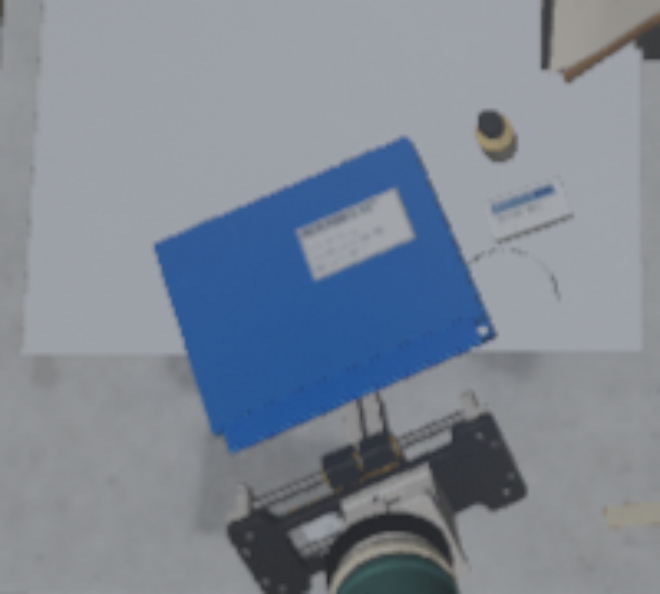

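Request:
{"method": "jog_arm", "body": {
  "moves": [
    [0,0,0,-0.9,-0.4,-3.4,0],
    [0,0,0,-0.8,-0.4,-3.4,0],
    [0,0,0,-0.8,-0.3,-3.4,0],
    [0,0,0,-0.8,-0.3,-3.4,0],
    [0,0,0,-0.7,-0.3,-3.4,0],
    [0,0,0,-0.6,-0.3,-3.3,0],
    [0,0,0,-0.5,-0.2,-3.0,0],
    [0,0,0,-0.5,-0.2,-2.8,0],
    [0,0,0,-0.4,-0.2,-2.5,0],
    [0,0,0,-0.3,-0.2,-2.0,0]
  ]
}}

```text
time: 15.58
tool_pos: [0.359, 0.1149, 0.1069]
ee_rot: [2.441, -0.002, 1.982]
wrist_force: [0.5, 0.4, 0.1]
width: 0.0004
```

```bash
python3 ang.py s20;python3 - <<'E'
from plan import *
for a in (.1,.05,0): print(on_lip(a,50,14))
E
```

```text
y 60 a from lip edge 0.1499999999999988 val [ 3.  8. 37. 67. 86. 81.]
y -60 a from lip edge None val 44.111111111111114
t 15.625 tip case [-97.8  -0.3  32.4] tilt 49.9 d [ 0.644 -0.001 -0.765] x [0.004 1.    0.002] F [ 0.25 -0.   -1.17] q [-0.04 -0.59  2.42  0.44  0.71 -2.26] w 0.001
(np.float64(-95.52624900813514), np.float64(0.0), np.float64(40.16795448886407), 50)
(np.float64(-96.55327195593442), np.float64(0.0), np.float64(31.170558379599544), 50)
(np.float64(-97.12932900934028), np.float64(0.0), np.float64(22.133076918841994), 50)
```

View pics/s20.png

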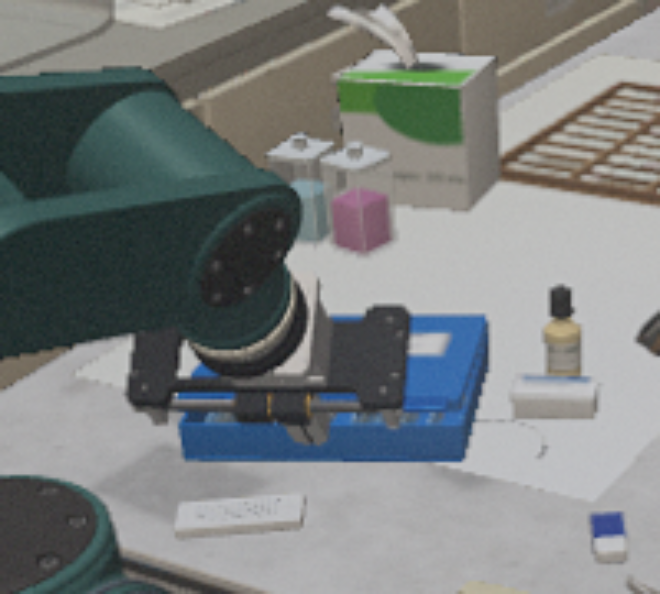

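Request:
{"method": "jog_arm", "body": {
  "moves": [
    [0,0,0,-0.1,0,-1.7,0],
    [0,0,0,-0.1,0,-1.7,0],
    [0,0,0,-0.1,0,-1.7,0],
    [0,0,0,0,0,-1.7,0],
    [0,0,0,0,0,-1.7,0],
    [0,0,0,0,0,-1.7,0],
    [0,0,0,0,0,-1.7,0],
    [0,0,0,0,0,-1.5,0],
    [0,0,0,0,0,0,0]
  ]
}}

```text
time: 16.75
tool_pos: [0.3589, 0.115, 0.0939]
ee_rot: [2.44, -0.002, 1.982]
wrist_force: [-1.0, 0.2, -0.7]
width: 0.0003
```

```bash
python3 ang.py s21
```

```text
y 60 a from lip edge 0.07999999999999874 val [ 1.  5. 18. 46. 65. 73.]
y -60 a from lip edge 0.43999999999999906 val [ 2. 14. 42. 73. 82. 69.]
t 16.8 tip case [-97.5  -0.2  19.9] tilt 49.8 d [ 0.645 -0.001 -0.764] x [0.004 1.    0.002] F [-0.9   0.18 -0.78] q [-0.04 -0.56  2.44  0.47  0.67 -2.29] w 0.001
```

View pics/s21.png

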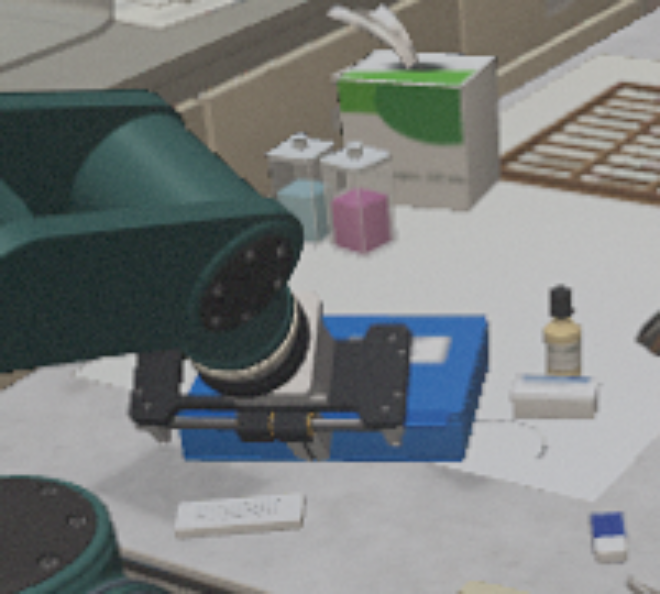

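Request:
{"method": "jog_arm", "body": {
  "moves": [
    [0,0,0,0,0,-1.5,0],
    [0,0,0,0,0,-1.5,0],
    [0,0,0,0,0,0,0],
    [0,0,0,-3,-1.3,0,0],
    [0,0,0,-6,-2.7,0,0],
    [0,0,0,-6,-2.7,0,0],
    [0,0,0,-6,-2.7,0,0],
    [0,0,0,-4,-1.7,0,0],
    [0,0,0,0,0,0,0]
  ]
}}

```text
time: 17.92
tool_pos: [0.3336, 0.1036, 0.0908]
ee_rot: [2.44, -0.001, 1.982]
wrist_force: [0.8, -0.2, -1.0]
width: 0.0006
```

```bash
python3 - <<'E'
from plan import *
from kin import *
where()
k=[0.1524,0.0566,0.449,0.4998,0.2535,0.1005]
q=get_obs()["joint_positions"]
W=[((-124,0,60,52),3),((-124,80,170,65),4),((-110,130,230,75),4)]
rows(W)
for w,n in W:
    q,e=ik(*tcp(*w),k,q);print(q.round(2),e)
im=snapshot("top");cv2.imwrite("pics/t22.png",cv2.resize(im[150:330,120:320,::-1],None,fx=3.3,fy=3.3))
E
```

```text
t 17.925 tip case [-125.3   -0.6   16.8] tilt 49.8 d [ 0.646 -0.002 -0.764] x [0.005 1.    0.001] F [ 0.65 -0.52 -0.99] q [-0.1  -0.68  2.49  0.48  0.75 -2.34] w 0.001
[-0.005, 0.012, 0.002, 1.2, 0.7, 15.2, 0.0] ,
[-0.005, 0.012, 0.002, 1.2, 0.7, 15.2, 0.0] ,
[-0.005, 0.012, 0.002, 1.2, 0.7, 15.2, 0.0] ,
[-0.023, 0.052, 0.0, -4.0, 20.1, 30.8, 0.0] ,
[-0.023, 0.052, 0.0, -3.9, 20.2, 30.5, 0.0] ,
[-0.023, 0.052, -0.0, -3.7, 20.2, 30.2, 0.0] ,
[-0.023, 0.052, 0.0, -3.6, 20.3, 30.0, 0.0] ,
[-0.018, 0.04, 0.0, 1.7, 14.4, 16.7, 0.0] ,
[-0.018, 0.04, 0.0, 1.8, 14.4, 16.5, 0.0] ,
[-0.018, 0.04, 0.0, 1.8, 14.5, 16.4, 0.0] ,
[-0.018, 0.04, -0.0, 1.9, 14.5, 16.2, 0.0] ,
[-0.07 -0.72  2.4   0.38  0.89 -2.21] 3.0728636379215156e-11
[ 0.35 -0.59  2.03  0.03  1.26 -1.63] 1.2642854031726611e-10
[ 0.52 -0.38  1.76 -0.03  1.51 -1.47] 1.6663885517391764e-10
```

View pics/t22.png

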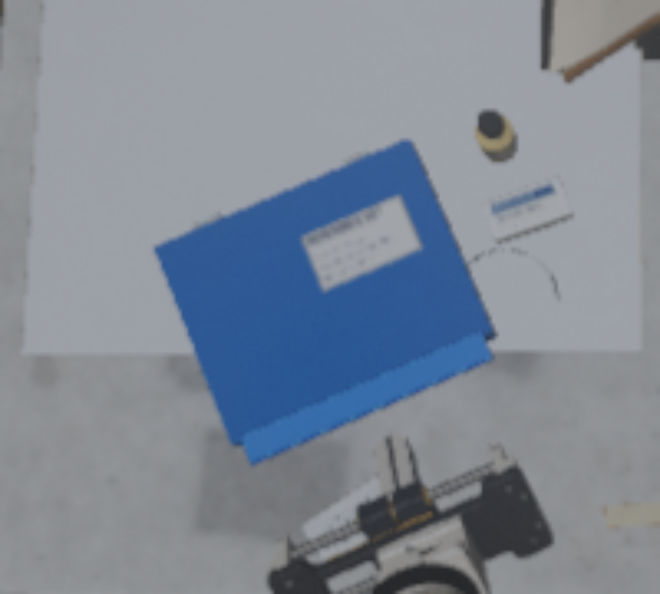

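Request:
{"method": "jog_arm", "body": {
  "moves": [
    [-0.005,0.012,0.002,1.2,0.7,15.2,0],
    [-0.005,0.012,0.002,1.2,0.7,15.2,0],
    [-0.005,0.012,0.002,1.2,0.7,15.2,0],
    [-0.023,0.052,0,-4,20,30.5,0],
    [-0.023,0.052,0,-4,20,30.5,0],
    [-0.023,0.052,0,-4,20,30.5,0],
    [-0.023,0.052,0,-4,20,30,0],
    [-0.018,0.04,0,-10,30,16.7,0],
    [-0.018,0.04,0,-10,30,16.5,0],
    [-0.018,0.04,0,-10,30,16.5,0],
    [-0.018,0.04,0,-10,30,16,0],
    [0,0,0,0,0,0,0]
  ]
}}

```text
time: 19.48
tool_pos: [0.2814, 0.3079, 0.3245]
ee_rot: [2.881, -0.002, 1.991]
wrist_force: [-0.4, -0.7, -0.5]
width: 0.0004
```

```bash
python3 - <<'E'
from plan import *
where()
im=snapshot("scene");cv2.imwrite("pics/s23.png",cv2.resize(im[120:300,120:320,::-1],None,fx=3.3,fy=3.3))
im=snapshot("top");cv2.imwrite("pics/t23.png",cv2.resize(im[150:330,120:320,::-1],None,fx=3.3,fy=3.3))
for a in (0,.05): print(a,(proj("scene",c2w(p,[lip(a,95),lip(a,-95)]))-120)*3.3,(proj("top",c2w(p,[lip(a,95),lip(a,-95)]))-[120,150])*3.3)
E
```

```text
t 19.475 tip case [-128.2  207.9  230.8] tilt 75.1 d [ 0.258  0.003 -0.966] x [-0.005  1.     0.002] F [-0.62 -0.48 -0.54] q [ 0.74 -0.36  1.74 -0.08  1.51 -1.25] w 0.0
0 [[179.64899171 426.83192753]
 [446.89400388 429.17341404]] [[250.76911907 463.64974013]
 [493.48951314 358.64880868]]
0.05 [[178.08657608 415.10481934]
 [446.09935436 417.24497777]] [[246.96230057 462.47770609]
 [491.7882027  356.59713023]]
```

View pics/s23.png

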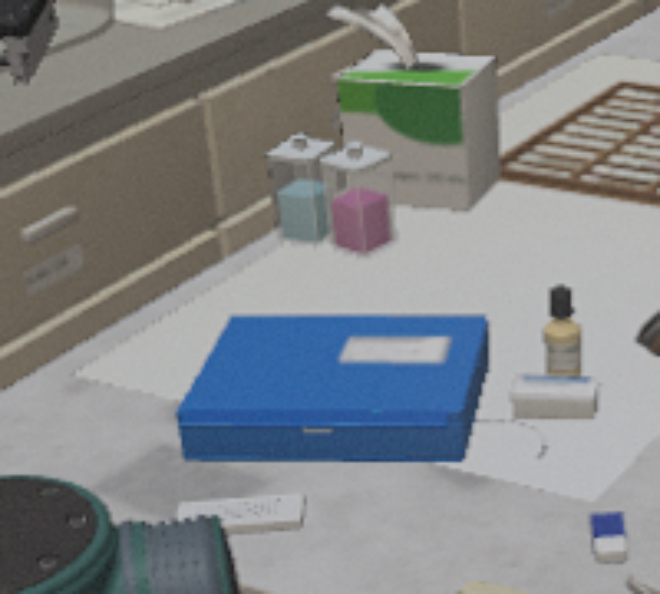

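View pics/t23.png

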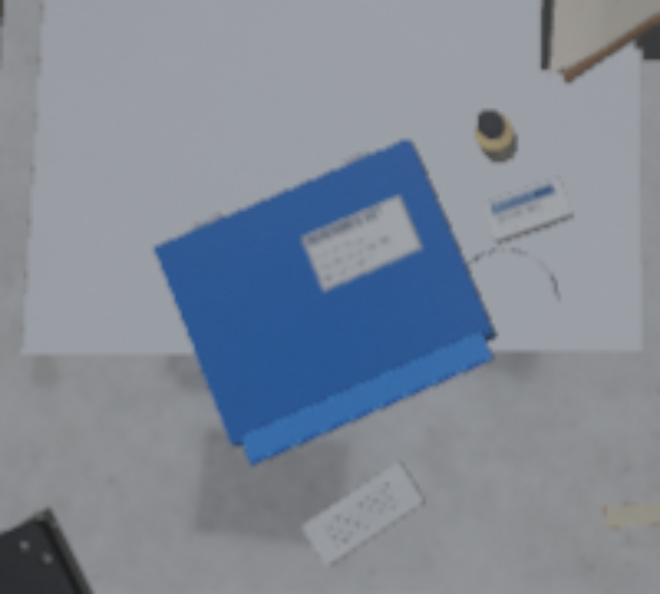

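The lid is shut: the lip corners in the top picture, at (251,464) and (494,358), match the prediction for a = 0. The case and the mailer have not moved.

```bash
python3 -c "
from bench import *
print(close_job())"
```

```text
the job is handed in; nothing more can be done
None
```

The slide case is shut and the job is handed in at about 19.6 s of the 56 s allowed.

- **Tipping:** I pushed the lid forward with a closed fingertip behind it, in small steps, until it let go at about a = 1.15.
- **Catch and rest:** I moved the finger round to the front and caught the lid under its lip at about a = 0.71. It rested there, not moving in the pictures, for at least 1.1 s.
- **Lowering:** I lowered it on the finger at about 0.15 rad/s, slowing to about 0.08 rad/s just before it shut. I then dropped the finger clear and withdrew.

**Last checks:**
- The lip corners in the last top picture match the prediction for a = 0.
- The case corners are where they were at the start, and the mailer, oil bottle and cover-glass box look unmoved.
- Wrist force readings stayed around 1–2 N. One of about 10 N came as the arm braked in free air.

**What disagreed:**
- My automatic lid-angle reading was unreliable whenever the gripper hid the lid edge, and near shut. I used the other edge sample, the finger position and the pictures instead.
- My first rehearsal of the catch pose ended about 12–16 mm to the side because a joint was near its range limit. I moved the approach inward before touching anything.

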